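Close the capsule filler and hold it pressed

TASK

Close the hand capsule filler: take the loaded cap half by its grip bar, draw it out of its cradle, from under the two guard lips and towards the open end, and then, always keeping it level so that no caps spill, fit it over the two dowels of the filler's spring-mounted body plate so that it sits flush. Press the two halves fully down against the springs and finish still holding them pressed down, without letting go. Leave the other things on the table where they stand.

Things in the scene. Friction and masses are not known exactly. Their poses are not given: they have to be found in the camera images.
- cap_center (a point): Cap half of the filler (loose, 0.2 kg, white plastic): a plate 144 x 80 x 14 mm with 24 tan cap discs and, on its middle, a grip bar 70 long (x), 18 thick (y), 44 mm tall, to pinch from above. Point: centre of the bar, 36 mm above the plate's underside, 22 below the bar's top. x along bar and plate, z up. Dowel holes, 11 mm, right through at x = +60 and -60 mm. Either way round fits.
- cradle: Aluminium channel fixed to the table, 224 x 93 mm. Origin: centre of its underside; x along it: the +x end is closed, the -x end open (roughly facing the robot). Floor 8 mm thick, walls 85 mm apart inside, 26 mm high. 3 mm screw tabs on its sides reach 63 mm from its middle line. The cap half starts on its floor, parallel to it, centre at x = +20 to +34 mm.
- guard_edge (a point): On the cradle's middle line, at the open-side edge of its two guard lips (cradle x = +38 mm, 29 mm high). From here to the closed end the lips, 26 to 29 mm high, cover the cap half's long edges; the grip bar runs in the 56 mm slot between. The cap half lifts out only when its centre is more than 72 mm to the open side of this point; the floor carries it to 78 mm. Axes as the cradle's.
- filler: Filler base: aluminium tray 184 x 120 mm with a rim 34 mm high, fixed to the table; the spring-mounted body plate stands above the rim. Origin: centre of its underside, x along its length, z up.
- plate_top (a point): Centre of the upper face of the body plate (white, 144 x 86 x 12 mm, x along its length), 52 mm above the table at rest. 24 open capsule bodies stand 3 mm proud and enter the caps freely. The cap half is home when its underside lies on this face (its centre point 36 mm above this one), x axes parallel either way, both dowels in its holes.
- dowel_a (a point): Tip of the steel dowel at x = +60 mm of the body plate: 9 mm across, 16 mm tall from the plate's upper face, its top 6 mm tapering to 3 mm across.
- dowel_b (a point): Tip of the like dowel at x = -60 mm of the body plate.
- body_plate (a joint): How far the body plate is pushed straight down, in m: 0 at rest, 0.010 at its hard stop. With the cap half lying on it, it begins to give at about 3 N of added push and reaches the stop at about 11 N.
Things that resemble listed ones, but are neither listed nor needed, are in the scene too. What is shaped like the part that bears cap_center but blue or red is not meant.

How it is judged (in metres and radians):
On the way, in this order (a step that is already met when the one before it is completed fails the run):
1. the cap half is drawn along the cradle, clear of the guard lips (x of cap_center in the frame of cradle below -0.032 m and contact force between the fingers and cap_half above 0.5 N).
2. the cap half sits flush on the body plate, over both dowels (horizontal distance between cap_center and plate_top below 0.0035 m and z of cap_center in the frame of plate_top below 0.039 m), for 0.05 s.
At the end, for the whole second after the job is handed in: The cap half lies flush on the body plate (within 2.5 mm in height, 3.5 mm in plan, 0.05 rad in direction and level) with both dowels in its holes, and the fingers still hold it down so that the body plate is at least 7.5 of its 10 mm down on the springs, all through the last second (horizontal distance between cap_center and plate_top below 0.0035 m and z of cap_center in the frame of plate_top below 0.0385 m and angle between the x axis of cap_center and the x axis of plate_top, either way round below 0.05 rad and angle between cap_center's own z axis and vertical below 0.05 rad and value of joint body_plate above 0.0075 m and contact force between cap_half and filler above 5 N and contact force between the fingers and cap_half above 2 N); the arm keeps its last pose, push and grip.
It fails at once if the cap half is tipped more than 20 degrees, so that caps spill (angle between cap_center's own z axis and vertical above 0.35 rad).
It fails at once if a bystander on the table is pushed more than 40 mm away (distance of any of tamper, dropper, carton, syrup, water, capsule_jar, ointment, spatula from where it was at the start of the episode above 0.04 m).
It fails at once if a bottle, jar, carton or tube is knocked over (angle between any of dropper, carton, syrup, water, capsule_jar, ointment's own z axis and vertical above 0.6 rad).
It also fails if it takes over 45 s, if anything falls off the work surface, if the arm or the gripper's body presses on something with over 40 N, if the wrist force passes 120 N, or if a joint passes its speed limit or range.

ROBOT

A 6-joint arm with a two-finger parallel gripper is mounted at the origin on the work surface. World frame = base frame: x ahead of the robot, y to its left, z up, the work surface at z = 0. Lengths are in mm, angles in rad, forces in N, time in s.
With the tool pointing down it reaches from about 325 to 775 mm from the base axis. Payload 5.5 kg.
Tool frame: the origin (TCP) lies at the very end of the fingers, on their centre line; the grasp point (between the pads) lies 19 mm behind it; z points along the fingers, y is the direction in which the jaws open and shut (so a half turn about z gives the same grasp; the last joint's range is limited). The gripper opens to 88 mm and grips with 3 to 60 N. Pads are 20 mm wide; open, the fingers measure 115 mm over their backs; the gripper's body (75 mm by 178 mm) begins 61 mm behind the grasp point.
Start: joints at [1.293, 0.091, 1.231, -0, 1.82, -0.057], TCP at [131.409, 585.447, 222.631] pointing down, gripper open.
Joint ranges: [-2.87, 2.87], [-0.86, 2.18], [0.17, 2.46], [-1.51, 4.65], [0.06, 2.69], [-2.65, 2.65]. Speed limits (rad/s): [2.57, 2.57, 3.01, 3.14, 3.14, 3.14].

INTERFACE

Orientations are given as a unit quaternion [x, y, z, w].
In Python, from rig import observe, viewer, workorder gives the robot as it stands.
- The arm moves only by the tool arm_command, never from a script. Its argument "motion" is a list of rows, each a list of 2 entries, a list of its own where there are three numbers: the shift along the tool's x, y, z in mm, then the turn about the tool's z in rad. A call has 1 to 12 rows; each row shifts and turns the commanded pose from where the row before left it, along the tool's axes as they then stand; what a row does not reach is not made up. A row lasts 1/8 s, in which the tool goes at most 62.5 mm and 10.7 degrees, less where a joint would pass 70% of its speed; a pose out of reach is approached as far as the arm can. A call is refused whole if a number of a shift passes 62.5 or a number of a turn 0.188, either way. A call with a gripper value outside its range is refused whole. "fingers" is the finger opening in mm, from 0 to 87.8, set as the call begins (left out, the last holds). The fingers move at their own pace and stop on an object; "squeeze" is the grip in N (left out, the last holds). Time passes only in rows, so rows that do not move let the fingers close. It gives the time, the measured TCP pose, the force and the opening at its end, in the units of the state.
- observe(): the state, without advancing time (a new reading comes with each control period).
- viewer.get_image(name): name is "side" or "top" or "wrist"; returns (picture, depth): 384x512x3 uint8, red, green, blue; 384x512 float32, mm along the optical axis (not along the pixel's ray), 0 where there is no reading.
- viewer.camera_info(name): a dict with "camera_matrix" (3x3 intrinsics, pixels), "R" (3x3) and "t" (3): a world point X has camera coordinates R X + t; the wrist camera has in their place "T_tool_cam" (4x4, takes a point from camera to tool coordinates, whose origin is the TCP and whose axes are the flange's). Camera axes: x right, y down, z forward; pixel columns grow to the right and rows downward; lengths in mm; the calibration is good to about 2 mm. A picture is of the moment at which its call begins: read the wrist's pose just before it. camera_info takes no time and is no camera call.
- workorder.job_done(): hands the job in, once; it reports no verdict.
The state is a dict: "t": time; "qpos": joint angles; "joint_velocities": joint speeds; "effort": joint torques, N m; "tool_pos": TCP position; "orientation": TCP orientation; "wrist_force": force on the tool from outside, world axes, zero at the start; "torque": the same for the moment, N m; "grip_width": opening from 0.0 (shut) to 1.0 (fully open).
Only numpy, scipy, OpenCV 4.12 (cv2) and the standard library are available. Lean on these libraries where they do the work, as an engineer would, in place of code of your own. Each camera call takes 0.05 s, during which the arm holds its last target.

## Working session

There is one attempt and no reset: what is moved stays moved. The work goes in short steps, Python scripts to look and compute and a tool call to move; the robot and the scene stay as the last step left them, time stands still between calls to the robot, and variables do not carry over. Pictures are saved under pics/ and viewed, and the job is handed in when it is done.

Besides the shell and the picture viewer there is one more tool, called after "Request:" by a JSON object that holds its "name" and its "arguments". arm_command: Moves the arm, as the interface text tells. Its arguments: {"type":"object","properties":{"motion":{"type":"array","items":{"type":"array"}},"fingers":{"type":"number"},"squeeze":{"type":"number"}},"required":["motion"]}

```bash
mkdir -p pics; ls
cat > h.py <<'E'
import numpy as np, cv2
from rig import observe, viewer, workorder
def grab(n,f):
    im,d=viewer.get_image(n)
    cv2.imwrite(f'pics/{f}.png',cv2.cvtColor(im,cv2.COLOR_RGB2BGR)); np.savez(f'pics/{f}.npz',im=im,d=d)
    return im,d
E
python3 - <<'E'
from h import *
s=observe();print(s)
for n in('top','side','wrist'):
    grab(n,n+'0'); print(n,viewer.camera_info(n))
E
```

```text
pics
{'t': 0.0, 'qpos': array([ 1.29330863e+00,  9.18847178e-02,  1.23187100e+00, -3.20552039e-05,
        1.81979916e+00, -5.67291031e-02]), 'joint_velocities': array([-1.25301842e-03, -1.61294201e-03, -1.57204163e-03, -3.17137293e-05,
        2.15536743e-03,  1.06101801e-03]), 'effort': array([ 1.60131131e-03, -4.46451294e+01, -4.06444180e+01,  6.98374095e-02,
        2.93649395e-02, -1.34891820e-04]), 'tool_pos': array([131.33068409, 585.14935053, 221.49980883]), 'orientation': array([ 1.10159155e-01,  9.93913476e-01, -9.70026680e-04, -1.47868893e-04]), 'wrist_force': array([ 0.36260554,  0.53093711, -0.24878972]), 'torque': array([0.00320639, 0.04847736, 0.01593735]), 'grip_width': 1.000260561344946}
top {'camera_matrix': array([[399.89330515,   0.        , 255.46394112],
       [  0.        , 399.89330515, 186.9616011 ],
       [  0.        ,   0.        ,   1.        ]]), 'R': array([[-0.02434591, -0.99970237,  0.00156494],
       [-0.99739115,  0.02418315, -0.06801528],
       [ 0.06795719, -0.00321675, -0.99768305]]), 't': array([ -53.26630666,  424.81946124, 1079.80554696])}
[... 223 characters left out ...]
572029],
       [-0.08237748, -0.60276236, -0.79365703],
       [ 0.13303375,  0.78258586, -0.6081623 ]]), 't': array([-463.9767351 ,   57.01742687, 1289.90737706])}
wrist {'camera_matrix': array([[322.52817192,   0.        , 252.22160199],
       [  0.        , 322.52817192, 192.27494017],
       [  0.        ,   0.        ,   1.        ]]), 'T_tool_cam': array([[-5.37747307e-05, -9.67571883e-01, -2.52595822e-01,
         6.79934757e+01],
       [ 9.99999955e-01,  2.25016784e-05, -2.99081430e-04,
        -1.00353159e+00],
       [ 2.95066613e-04, -2.52595826e-01,  9.67571838e-01,
        -1.61627361e+02],
       [ 0.00000000e+00,  0.00000000e+00,  0.00000000e+00,
         1.00000000e+00]])}
```

View pics/top0.png

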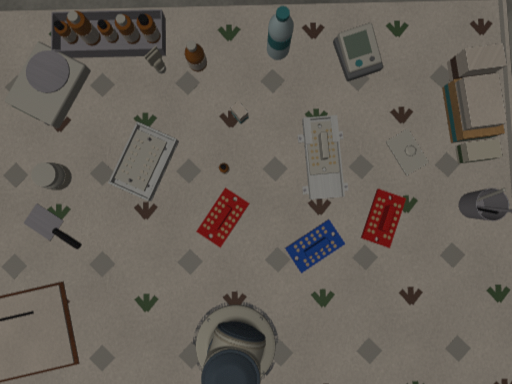

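View pics/side0.png

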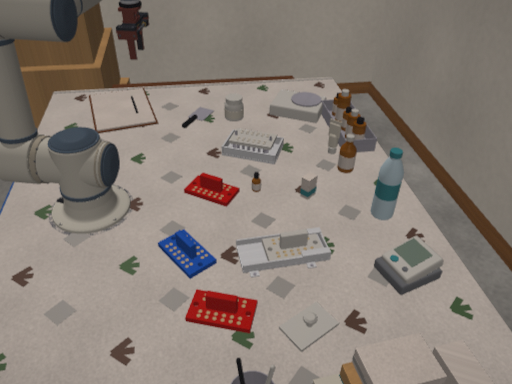

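View pics/wrist0.png

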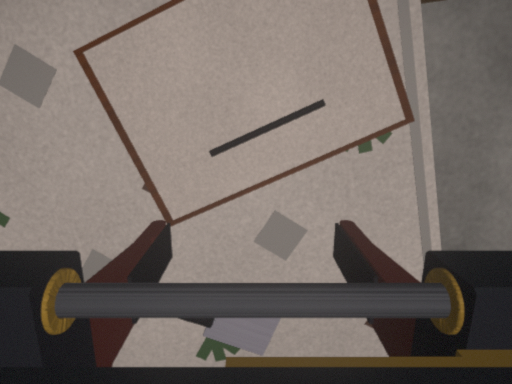

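Run:
```python
import cv2,numpy as np
a=cv2.imread('pics/top0.png')
c1=cv2.resize(a[105:210,285:360],None,fx=5,fy=5,interpolation=cv2.INTER_CUBIC)
c2=cv2.resize(a[110:215,100:190],None,fx=5,fy=5,interpolation=cv2.INTER_CUBIC)
cv2.imwrite('pics/c1.png',np.hstack([c1[:525],c2[:525]])[:, :800])
```

```text
(no output)
```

View pics/c1.png

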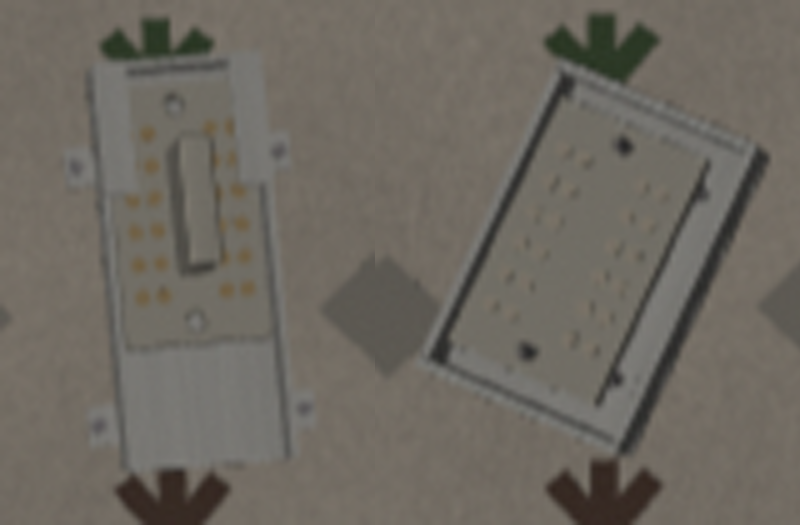

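The white cap half, in the aluminium channel at top px (323,145), is the one meant. The look-alikes are red at (223,217) and (383,218) and blue at (315,245), so I rule them out by colour. The enlarged crop shows the grip bar, tan discs, guard lips over the far end, and the open end facing the robot. The filler is at px (145,160), with two dark dowel tips.

```bash
cat >> h.py <<'E'
def ray(n,uv,z,s=None):
    c=viewer.camera_info(n);K=c['camera_matrix'];d=np.linalg.inv(K)@np.array([uv[0],uv[1],1.])
    if n=='wrist':
        from scipy.spatial.transform import Rotation as Ro
        R=Ro.from_quat(s['orientation']).as_matrix();T=np.array(c['T_tool_cam'])
        o=R@T[:3,3]+s['tool_pos'];D=R@T[:3,:3]@d
    else:
        R=c['R'];o=-R.T@c['t'];D=R.T@d
    return o+D*(z-o[2])/D[2]
def proj(n,X,s=None):
    c=viewer.camera_info(n);K=c['camera_matrix'];X=np.asarray(X,float)
    if n=='wrist':
        from scipy.spatial.transform import Rotation as Ro
        R=Ro.from_quat(s['orientation']).as_matrix();T=np.array(c['T_tool_cam'])
        Y=T[:3,:3].T@(R.T@(X-s['tool_pos'])-T[:3,3])
    else: Y=c['R']@X+c['t']
    p=K@Y;return p[:2]/p[2]
E
python3 - <<'E'
from h import *
# crop1 px -> top px
f=lambda x,y:(285+(x-2)/5,105+(y-2)/5)
g=lambda x,y:(100+(x-375-2)/5,110+(y-2)/5)
print('hole far',ray('top',f(173,104),22)); print('hole near',ray('top',f(196,321),22))
print('bar top', [ray('top',f(*p),66) for p in((180,135),(212,135),(221,262),(189,268))])
print('mouth corners',[ray('top',f(*p),26) for p in((124,466),(290,458))])
print('dowels',[ray('top',g(*p),66) for p in((624,145),(528,351))])
print('tray rim',[ray('top',g(*p),34) for p in((565,70),(765,152),(628,450),(428,360))])
im=np.load('pics/top0.npz');d=im['d']
for n,p in(('bar',(200,200)),('near plate',(160,320)),('fillerplate',None)):
    u,v=f(*p) if p else g(590,230)
    print(n,d[int(v),int(u)],end=' ')
    c=viewer.camera_info('top');P=c['R'].T@(np.linalg.inv(c['camera_matrix'])@[int(u),int(v),1]*d[int(v),int(u)]-c['t']);print(P)
E
```

```text
hole far [ 588.11230148 -242.72063434   22.        ]
hole near [ 467.99780158 -251.04582682   22.        ]
bar top [array([ 561.79546883, -238.4120922 ,   66.        ]), array([ 561.39060035, -255.26297487,   66.        ]), array([ 493.9382072 , -257.52160702,   66.        ]), array([ 491.17616948, -240.63069127,   66.        ])]
mouth corners [array([ 389.72451483, -208.5798595 ,   26.        ]), array([ 391.87069097, -298.50239153,   26.        ])]
dowels [array([554.00107652, 212.14976882,  66.        ]), array([446.54023427, 262.90026326,  66.        ])]
tray rim [array([602.25185534, 252.28563783,  34.        ]), array([554.63724647, 144.22135283,  34.        ]), array([394.96316053, 219.42412465,  34.        ]), array([445.98319302, 326.57866308,  34.        ])]
bar 1050.4456 [ 528.59384433 -246.13653668   66.22694559]
near plate 1091.391 [ 470.79444636 -229.97884257   21.19731994]
fillerplate 1063.5779 [513.44358208 236.15756513  50.47714043]
```

Request:
{"name": "arm_command", "arguments": {"motion": [[[-46,-34,0],0],[[-46,-34,0],0],[[-46,-34,0],0],[[-46,-34,0],0],[[-46,-34,0],0],[[-46,-34,0],0],[[-46,-34,0],0],[[-46,-34,0],0],[[0,0,0],0.11],[[0,0,0],0.11],[[0,0,0],0],[[0,0,0],0]], "fingers": 60}}

```text
t: 1.65
tool_pos: [430.8, 239.6, 222.5]
orientation: [0.217, 0.976, -0.0, -0.0]
wrist_force: [-0.2, 0.8, -0.4]
grip_width: 0.683
```

Run:
```python
from h import *
s=observe();print(s['t'],s['tool_pos'],s['orientation'],s['wrist_force'],s['grip_width'])
im,d=grab('wrist','w1')
for X in((554,212,66),(446.5,262.9,66)):print(proj('wrist',X,s))
np.save('pics/s1.npy',s)
```

```text
1.65 [430.76430558 239.5610185  222.47063612] [ 2.17415525e-01  9.76079131e-01 -1.09460810e-04 -9.15616861e-05] [-0.17637946  0.81969211 -0.44439211] 0.6827069453951986
[277.86560375 286.97213935]
[280.67893742 181.83544789]
```

View pics/w1.png

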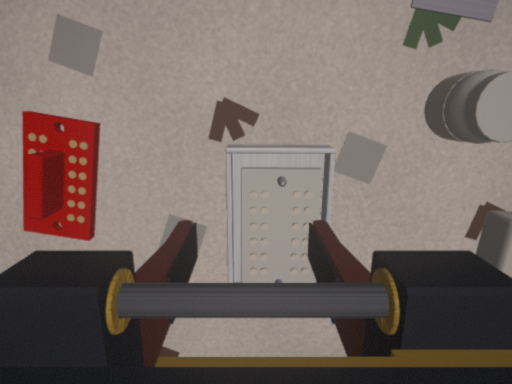

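The near dowel shows at wrist px (282,181), and I predicted (281,182). The far dowel is half hidden by the gripper near (279,283). I'm shifting outward so both show.

Request:
{"name": "arm_command", "arguments": {"motion": [[[-45,0,0],0],[[-45,0,0],0],[[0,0,0],0],[[0,0,0],0]]}}

```text
t: 2.2
tool_pos: [511.8, 201.4, 222.5]
orientation: [0.218, 0.976, -0.0, -0.0]
wrist_force: [-0.3, 0.8, -1.0]
grip_width: 0.683
```

Run:
```python
from h import *
s=observe();print(s['t'],s['tool_pos'],s['orientation'])
im,d=grab('wrist','w2');np.save('pics/s2.npy',s)
P=[proj('wrist',X,s) for X in((554,212,66),(446.5,262.9,66))];print(P)
for k,p in enumerate(P):
    u,v=np.round(p).astype(int)
    c=im[v-22:v+23,u-22:u+23]
    cv2.imwrite(f'pics/d{k}.png',cv2.resize(c[:,:,::-1],None,fx=8,fy=8,interpolation=cv2.INTER_CUBIC));print(u-22,v-22)
a=[cv2.imread(f'pics/d{k}.png') for k in(0,1)];cv2.imwrite('pics/d.png',np.hstack(a))
```

```text
2.2 [511.79101345 201.40831212 222.4892006 ] [ 2.18218988e-01  9.75899733e-01 -1.57776641e-05 -4.28204813e-04]
[array([279.7975783 , 209.62727506]), array([282.79554427,  89.00452491])]
258 188
261 67
```

View pics/w2.png

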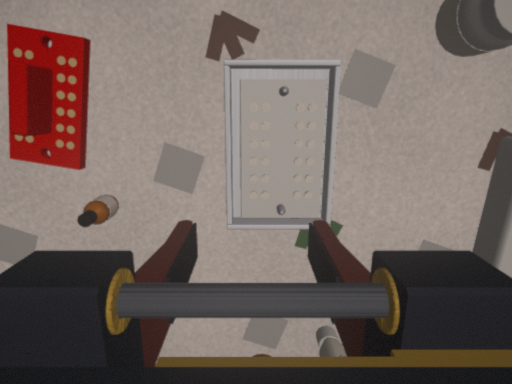

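View pics/d.png

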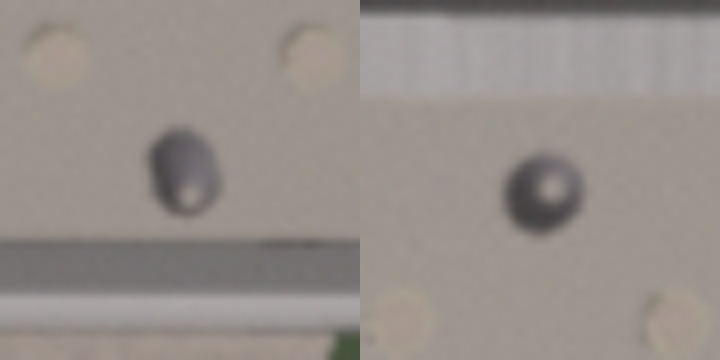

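Run:
```python
from h import *
s=np.load('pics/s2.npy',allow_pickle=True).item()
a=ray('wrist',(281.1,211.6),68,s);b=ray('wrist',(284.4,89.8),68,s)
print(a,b,(a+b)/2,np.hypot(*(a-b)[:2]),np.arctan2(*(a-b)[1::-1]))
a=ray('wrist',(281.1,207.5),60,s);b=ray('wrist',(283.5,91.5),60,s);print((a+b)/2)
d=np.load('pics/w2.npz')['d']
for v,u in((150,283),(120,283),(190,283)):
    print(d[v,u], [z for z in range(40,66) if 0] )
    lo=min(range(30,80),key=lambda z:abs(( lambda X:np.linalg.norm(X))(proj('wrist',ray('wrist',(u,v),z,s),s)-[u,v])))
from scipy.spatial.transform import Rotation as Ro
c=viewer.camera_info('wrist')
for v,u in((150,283),(120,283),(190,283)):
    p=np.linalg.inv(c['camera_matrix'])@[u,v,1]*d[v,u];p=c['T_tool_cam'][:3,:3]@p+c['T_tool_cam'][:3,3]
    print(Ro.from_quat(s['orientation']).apply(p)+s['tool_pos'])
```

```text
[555.86251981 212.45792024  68.        ] [447.81237082 263.76109483  68.        ] [501.83744532 238.10950754  68.        ] 119.61124704156141 -0.4432924210983963
[501.60335126 238.53935906  60.        ]
332.67188 []
326.0667 []
343.34073 []
[501.31883029 240.37480458  51.22882502]
[473.74768199 252.65857768  50.20088949]
[540.24211963 223.17430942  51.2754581 ]
```

Request:
{"name": "arm_command", "arguments": {"motion": [[[-28.4,-48.2,0],0],[[-28.4,-48.2,0],0],[[-28.4,-48.2,0],0],[[-28.4,-48.2,0],0],[[-28.4,-48.2,0],0],[[-28.4,-48.2,0],0],[[-28.4,-48.2,0],0],[[-28.4,-48.2,0],0],[[0,0,0],-0.17],[[0,0,0],-0.17],[[0,0,0],-0.17],[[0,0,0],0]]}}

```text
t: 3.75
tool_pos: [553.3, -243.5, 223.3]
orientation: [-0.035, 0.999, -0.0, 0.0]
wrist_force: [0.1, 0.2, -0.3]
grip_width: 0.685
```

Request:
{"name": "arm_command", "arguments": {"motion": [[[0,0,0],0],[[0,0,0],0]]}}

```text
t: 4.0
tool_pos: [553.3, -244.2, 222.9]
orientation: [-0.034, 0.999, -0.0, 0.0]
wrist_force: [-0.1, -0.1, -0.4]
grip_width: 0.687
```

Run:
```python
from h import *
s=observe();print(s['t'],s['tool_pos'],s['orientation'])
im,d=grab('wrist','w3');np.save('pics/s3.npy',s)
for X in((588,-242.7,22),(468,-251,22),(528,-247,66)):print(proj('wrist',X,s))
cv2.imwrite('pics/w3c.png',cv2.resize(im[40:260,180:340,::-1],None,fx=2.7,fy=2.7,interpolation=cv2.INTER_CUBIC))
```

```text
4.0 [ 553.28826412 -244.2455747   222.8504523 ] [-3.39722749e-02  9.99422765e-01 -6.31367868e-05  1.31684017e-04]
[252.64862133 199.23018196]
[252.55697777  91.46302208]
[252.48544168 152.88664206]
```

View pics/w3.png

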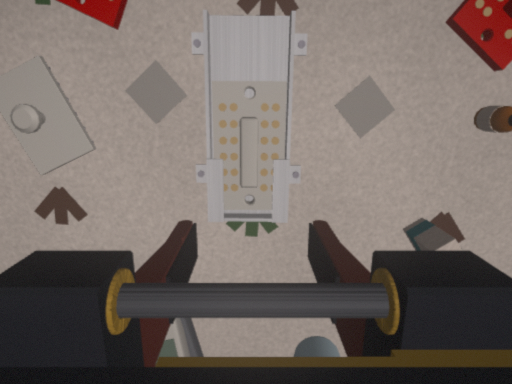

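View pics/w3c.png

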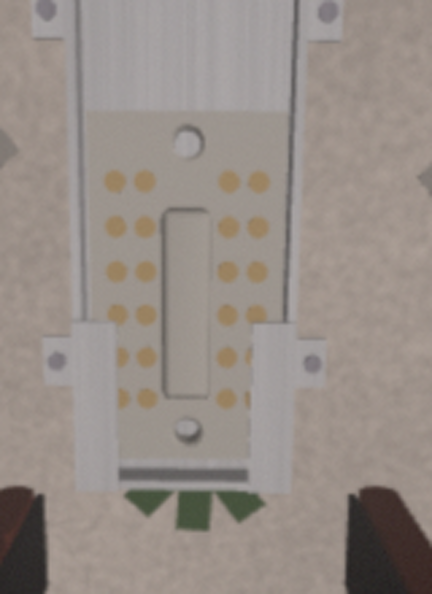

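Run:
```python
from h import *
s=np.load('pics/s3.npy',allow_pickle=True).item()
f=lambda x,y:(180+(x+.5)/2.7-.5,40+(y+.5)/2.7-.5)
R=lambda x,y,z:ray('wrist',f(x,y),z,s)
cs=[R(x,y,66) for x,y in((162.5,209),(209.5,209),(209.5,397),(162.5,397))];cs=np.array(cs);print(cs.round(1),cs.mean(0))
h=R(188,143,22),R(188,430,22);print(h,(h[0]+h[1])/2,np.linalg.norm(h[1]-h[0]),np.arctan2(*(h[1]-h[0])[1::-1]))
lip=[R(95,322,29),R(270,322,29)];print('lip',lip)
end=[R(95,490,29),R(270,490,29)];print('end',end)
m=[ray('wrist',u,26,s) for u in((207,12),(293,12))];print('mouth',m)
tabs=[R(*p,3) for p in((46,9),(328,12),(57,361),(313,364))];print('tabs',np.array(tabs).round(1))
im=np.load('pics/w3.npz')['im'];hsv=cv2.cvtColor(im,cv2.COLOR_RGB2HSV)
```

```text
[[ 494.4 -261.5   66. ]
 [ 493.3 -244.7   66. ]
 [ 562.  -239.8   66. ]
 [ 563.2 -257.4   66. ]] [ 528.23448674 -250.86127966   66.        ]
(array([ 469.45068145, -254.39375083,   22.        ]), array([ 587.91860256, -246.60801147,   22.        ])) [ 528.684642   -250.50088115   22.        ] 118.72348575444012 0.06562585877132082
lip [array([ 542.52387425, -287.81577158,   29.        ]), array([ 537.64123885, -216.09116814,   29.        ])]
end [array([ 615.54418124, -284.99294263,   29.        ]), array([ 610.40290867, -209.56721214,   29.        ])]
mouth [array([ 395.35176097, -301.73489337,   26.        ]), array([ 389.51237107, -215.73052264,   26.        ])]
tabs [[ 420.9 -315.2    3. ]
 [ 414.3 -201.5    3. ]
 [ 565.4 -306.8    3. ]
 [ 559.  -192.8    3. ]]
```

The wrist crop shows the bar centred at full-image px (249,152), the holes at (249,93) and (249,199), and the guard-lip edge at row 159. The hole spacing measures 118.7 mm against 120 mm. The cap centre is about 12 mm on the open side of the lip edge, so I'll pull about 63 mm. I'll grip 8 mm to the open side of centre so the fingers clear the lips.

Request:
{"name": "arm_command", "arguments": {"motion": [[[33.2,-3.5,0],0],[[0,0,50],0],[[0,0,50],0],[[0,0,40],0],[[0,0,20],0],[[0,0,15],0],[[0,0,10],0],[[0,0,10],0],[[0,0,0.8],0],[[0,0,0],0],[[0,0,0],0]], "fingers": 42}}

```text
t: 5.42
tool_pos: [520.8, -250.6, 27.6]
orientation: [-0.035, 0.999, -0.0, 0.0]
wrist_force: [-0.4, 0.0, 1.4]
grip_width: 0.474
```

Request:
{"name": "arm_command", "arguments": {"motion": [[[0,0,0],0],[[0,0,0],0],[[0,0,0],0],[[0,0,0],0]], "fingers": 10, "squeeze": 15}}

```text
t: 5.92
tool_pos: [520.4, -250.4, 26.9]
orientation: [-0.035, 0.999, -0.0, 0.0]
wrist_force: [0.4, -0.3, 0.7]
grip_width: 0.2
```

Run:
```python
from h import *
s=observe();print(s)
grab('side','sd4');im,d=grab('wrist','w4')
a=cv2.imread('pics/sd4.png');cv2.imwrite('pics/c4.png',cv2.resize(a[180:300,190:370],None,fx=4,fy=4))
```

```text
{'t': 5.925, 'qpos': array([-5.07428227e-01,  8.19350972e-02,  1.58906046e+00,  3.99095774e-06,
        1.47046254e+00, -2.14739582e+00]), 'joint_velocities': array([ 1.12184357e-04,  1.55467169e-03, -7.40203746e-05, -9.61245728e-04,
        2.28196236e-04,  1.35476900e-03]), 'effort': array([ 2.54385872e-02, -4.25189674e+01, -3.90077448e+01, -5.58085344e-02,
        1.56159012e-02, -2.24596797e-02]), 'tool_pos': array([ 520.42318992, -250.44527413,   26.92435264]), 'orientation': array([-3.45785395e-02,  9.99401981e-01, -3.30047968e-05,  5.86585404e-05]), 'wrist_force': array([ 0.43900648, -0.26699961,  0.71321631]), 'torque': array([-0.02902117,  0.07150532, -0.02182329]), 'grip_width': 0.20001826139578938}
```

View pics/c4.png

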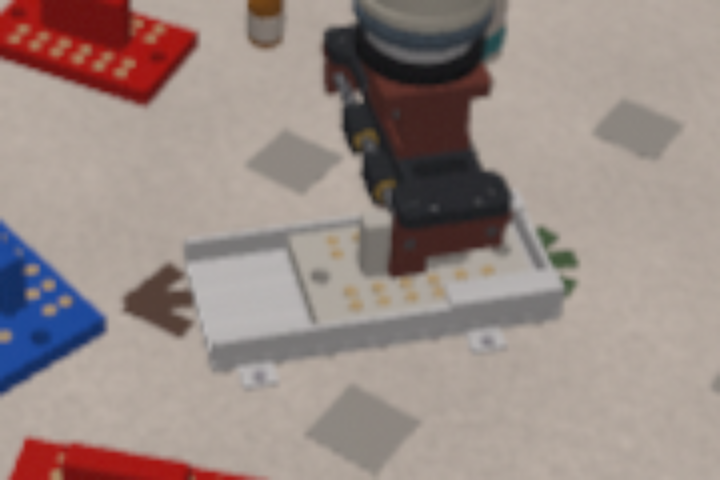

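View pics/w4.png

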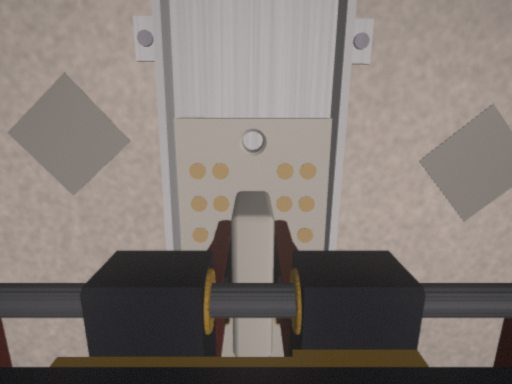

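Request:
{"name": "arm_command", "arguments": {"motion": [[[0,0,0],0],[[3.5,0,0],0],[[8,0,0],0],[[10,0,0],0],[[10,0,0],0],[[10,0,0],0],[[10,0,0],0],[[8,0,0],0],[[4,0,0],0],[[0,0,0],0],[[0,0,0],0]], "squeeze": 40}}

```text
t: 7.4
tool_pos: [456.6, -254.9, 26.9]
orientation: [-0.035, 0.999, -0.0, -0.001]
wrist_force: [-3.7, 0.1, 3.1]
grip_width: 0.202
```

Run:
```python
from h import *
s=observe();print(s['t'],s['tool_pos'],s['orientation'],s['wrist_force'],s['torque'],s['grip_width'])
grab('top','t5');im,d=grab('wrist','w5')
np.save('pics/s5.npy',s)
a=cv2.imread('pics/t5.png');b=cv2.resize(a[100:215,280:365],None,fx=4,fy=4)
w=cv2.imread('pics/w5.png');cv2.imwrite('pics/c5.png',np.hstack([b[:384],w[:, 80:430]]))
```

```text
7.4 [ 456.57057362 -254.92049595   26.92844733] [-3.45299825e-02  9.99403478e-01 -2.52865254e-05 -6.07215458e-04] [-3.74943226  0.08885319  3.11783142] [ 0.07242793  0.2852215  -0.01093205] 0.2024325413316063
```

View pics/c5.png

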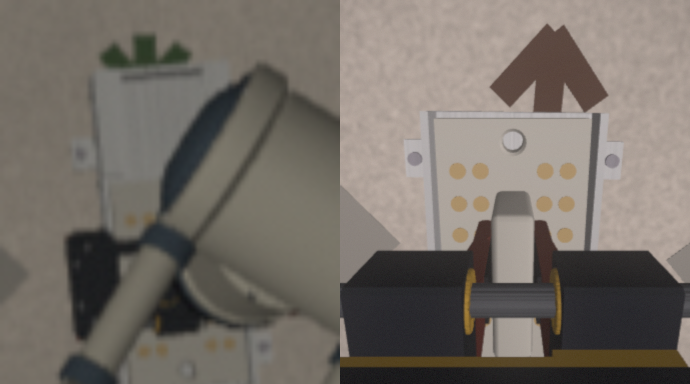

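Run:
```python
from h import *
s=np.load('pics/s5.npy',allow_pickle=True).item()
im=np.load('pics/w5.npz')['im']
c=im[95:160,160:350,::-1];cv2.imwrite('pics/c5b.png',cv2.resize(c,None,fx=4,fy=4,interpolation=cv2.INTER_CUBIC))
a=cv2.imread('pics/t5.png');cv2.imwrite('pics/c5c.png',cv2.resize(a[130:160,295:350],None,fx=12,fy=12,interpolation=cv2.INTER_CUBIC))
```

```text
(no output)
```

View pics/c5b.png

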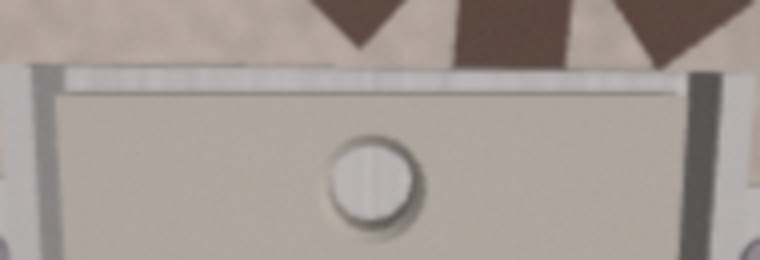

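View pics/c5c.png

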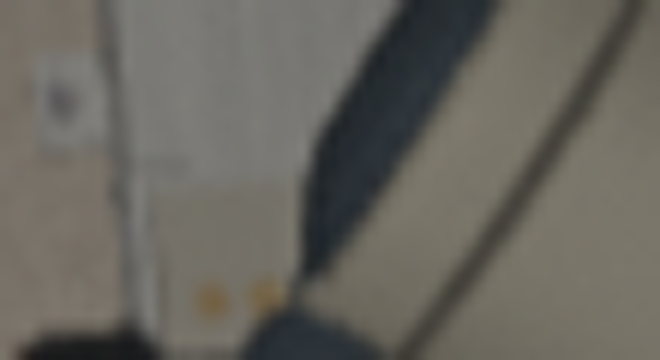

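Run:
```python
from h import *
s=np.load('pics/s5.npy',allow_pickle=True).item()
print(ray('wrist',(252,111.2),8,s),ray('wrist',(252,118.2),22,s),ray('wrist',(252.8,140.7),22,s))
print(ray('top',(308.5,143),29),ray('top',(312.5,145.2),22))
```

```text
[ 390.11513387 -260.87010009    8.        ] [ 393.41732703 -260.62881207   22.        ] [ 404.60605391 -259.44628547   22.        ]
[ 538.78233402 -210.71919704   29.        ] [ 533.67202346 -222.44570895   22.        ]
```

The plate edge sits about 3.3 mm inside the mouth (wrist) and about 4 mm past the lips (top). So the centre is about 75 mm from the guard edge, inside the 72 to 78 mm window. I'm lifting it now.

Request:
{"name": "arm_command", "arguments": {"motion": [[[0,0,-2],0],[[0,0,-5],0],[[0,0,-8],0],[[0,0,-15],0],[[0,0,-25],0],[[0,0,-30],0],[[0,0,-25],0],[[0,0,-13],0],[[0,0,0],0]]}}

```text
t: 8.62
tool_pos: [457.5, -255.1, 151.2]
orientation: [-0.035, 0.999, -0.001, 0.001]
wrist_force: [0.1, 0.3, -2.2]
grip_width: 0.206
```

Run:
```python
from h import *
s=observe();print(s['t'],s['tool_pos'],s['orientation'],s['wrist_force'],s['torque'],s['grip_width'])
grab('side','s6');im,d=grab('wrist','w6')
a=cv2.imread('pics/s6.png');b=cv2.resize(a[140:300,180:340],None,fx=2.4,fy=2.4)
w=cv2.imread('pics/w6.png');cv2.imwrite('pics/c6.png',np.hstack([b[:384],w[:, 80:430]]))
```

```text
8.625 [ 457.5351944  -255.0954128   151.20776458] [-3.45993200e-02  9.99400515e-01 -6.90547307e-04  1.01035887e-03] [ 0.06305158  0.26561444 -2.20753806] [ 0.03406007 -0.00235265  0.02580534] 0.20609070470590152
```

View pics/c6.png

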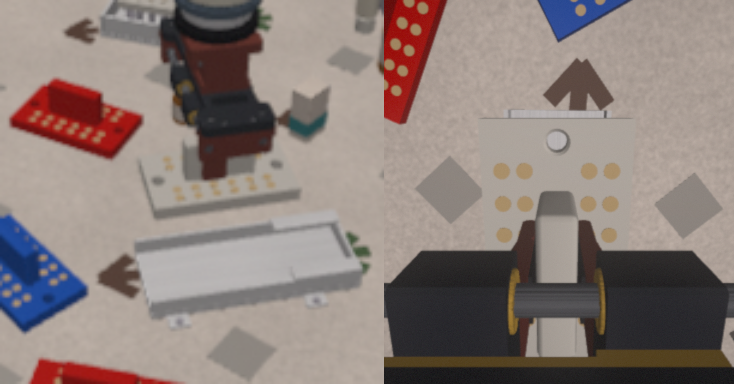

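The cap half is out of the cradle, level, and still at the same place in the hand (hole at wrist px (253,141), as before). I'm carrying it over to the filler.

Request:
{"name": "arm_command", "arguments": {"motion": [[[-3,20,0],0],[[-6,40,0],0],[[-6.5,45,0],0],[[-6.5,45,0],0],[[-6.5,45,0],0],[[-6.5,45,0],0],[[-6.5,45,0],0],[[-6.5,45,0],0],[[-6.5,45,0],0],[[-6.5,45,0],0],[[-6,40,0],0],[[-5.4,33,0],0]]}}

```text
t: 10.22
tool_pos: [493.7, 244.5, 148.7]
orientation: [-0.035, 0.999, -0.0, -0.001]
wrist_force: [0.9, -0.5, -1.8]
grip_width: 0.202
```

Request:
{"name": "arm_command", "arguments": {"motion": [[[0,0,0],0.128],[[0,0,0],0.128],[[0,0,0],0.128],[[0,0,0],0.127],[[0,0,15],0],[[0,0,15],0],[[0,0,0],0],[[0,0,0],0]]}}

```text
t: 11.22
tool_pos: [495.0, 242.0, 119.6]
orientation: [0.219, 0.976, -0.0, -0.0]
wrist_force: [-0.0, 0.1, -2.1]
grip_width: 0.202
```

Run:
```python
from h import *
s=observe();print(s['t'],s['tool_pos'],s['orientation'],s['wrist_force'],s['torque'],s['grip_width'])
q=s['orientation'];print('yaw',2*np.arctan2(q[1],q[0])-np.pi)
np.save('pics/s7.npy',s)
grab('side','s7');im,d=grab('wrist','w7')
a=cv2.imread('pics/s7.png');b=cv2.resize(a[60:220,170:330],None,fx=2.4,fy=2.4)
w=cv2.imread('pics/w7.png');cv2.imwrite('pics/c7.png',np.hstack([b[:384],w[:, 80:430]]))
```

```text
11.225 [495.02576296 242.0051334  119.5816502 ] [ 2.18812620e-01  9.75766861e-01 -1.19108303e-04 -2.34695140e-04] [-0.0285479   0.13344533 -2.08350211] [ 0.0286913  -0.00480832  0.03162925] 0.20153195706471727
yaw -0.44119488747928237
```

View pics/c7.png

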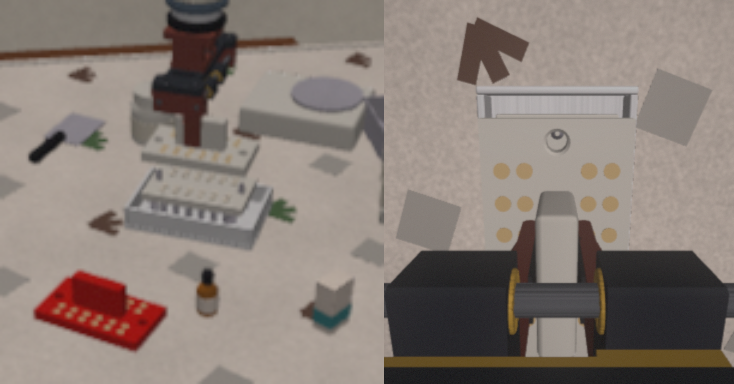

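Run:
```python
from h import *
im=np.load('pics/w7.npz')['im']
cv2.imwrite('pics/c7b.png',cv2.resize(im[115:165,225:280,::-1],None,fx=10,fy=10,interpolation=cv2.INTER_CUBIC))
```

```text
(no output)
```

View pics/c7b.png

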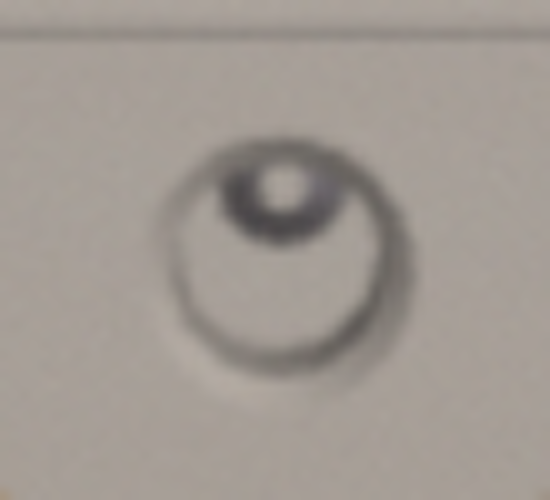

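Run:
```python
from h import *
s=np.load('pics/s7.npy',allow_pickle=True).item()
from scipy.spatial.transform import Rotation as Ro
Ri=Ro.from_quat(s['orientation']).inv()
z0=s['tool_pos'][2]
t=lambda uv,z:Ri.apply(ray('wrist',uv,z,s)-s['tool_pos'])
print('hole top',t((253.1,140.8),z0-5), 'edge',t((253,118),z0-5),'tip',t((252.8,133.3),68))
```

```text
hole top [51.54873087 -0.41421392  5.02106267] edge [62.94390064 -0.47180953  5.02570717] tip [51.86136288 -0.5003193  51.60287507]
```

The dowel tip seen through the near hole lies within 0.4 mm of the hole axis, so it's aligned. I'm lowering it.

Request:
{"name": "arm_command", "arguments": {"motion": [[[0,0,12],0],[[0,0,12],0],[[0,0,6],0],[[0,0,4],0],[[0,0,4],0],[[0,0,4],0],[[0,0,3],0],[[0,0,2],0],[[0,0,0],0],[[0,0,0],0]]}}

```text
t: 12.58
tool_pos: [495.3, 242.1, 73.0]
orientation: [0.219, 0.976, 0.0, 0.0]
wrist_force: [-0.6, 0.3, -1.8]
grip_width: 0.201
```

Run:
```python
from h import *
s=observe();print(s['t'],s['tool_pos'],s['orientation'],s['wrist_force'],s['torque'],s['grip_width'])
grab('side','s8');im,d=grab('wrist','w8')
a=cv2.imread('pics/s8.png');b=cv2.resize(a[60:220,170:330],None,fx=2.4,fy=2.4)
w=cv2.imread('pics/w8.png');cv2.imwrite('pics/c8.png',np.hstack([b[:384],w[:, 80:430]]))
```

```text
12.575 [495.25761722 242.07674449  73.01067391] [2.19090105e-01 9.75704619e-01 8.95286391e-05 1.18905510e-04] [-0.61000885  0.34273054 -1.80251633] [-0.00641521  0.00693193 -0.03074876] 0.20144279138390903
```

View pics/c8.png

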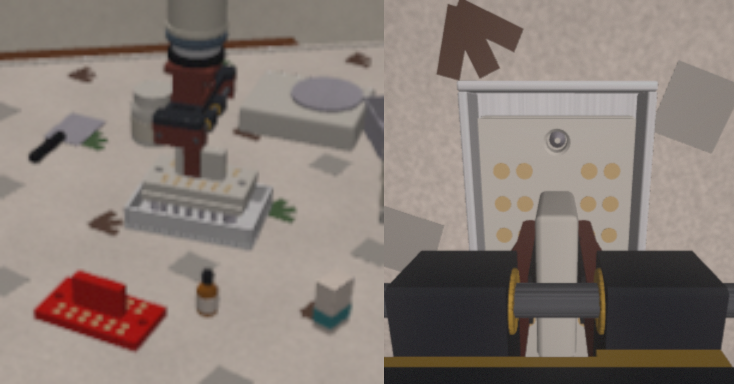

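Both dowels are in the holes, with no side force. I'm seating it, then pressing in small steps with a firmer grip.

Request:
{"name": "arm_command", "arguments": {"motion": [[[0,0,1],0],[[0,0,1],0],[[0,0,1],0],[[0,0,0],0],[[0,0,0],0]], "squeeze": 55}}

```text
t: 13.3
tool_pos: [495.2, 242.0, 70.4]
orientation: [0.219, 0.976, 0.0, 0.0]
wrist_force: [-2.7, -1.6, 3.5]
grip_width: 0.203
```

Request:
{"name": "arm_command", "arguments": {"motion": [[[0,0,1.5],0],[[0,0,1.5],0],[[0,0,1.5],0],[[0,0,1.5],0],[[0,0,1],0],[[0,0,1],0],[[0,0,0],0],[[0,0,0],0]]}}

```text
t: 14.3
tool_pos: [495.3, 242.0, 63.0]
orientation: [0.219, 0.976, 0.0, 0.0]
wrist_force: [-6.1, -1.9, 8.9]
grip_width: 0.203
```

Run:
```python
from h import *
s=observe();print(s['t'],s['tool_pos'],s['orientation'],s['wrist_force'],s['torque'],s['grip_width'])
```

```text
14.3 [495.26140469 242.03796415  63.00165736] [2.19103609e-01 9.75701548e-01 1.42669087e-04 2.79397280e-04] [-6.12473422 -1.89124238  8.94194125] [-0.4349061   0.95760328  0.03830751] 0.20295597324100026
```

Request:
{"name": "arm_command", "arguments": {"motion": [[[0.4,-0.3,0],0],[[0,0,1],0],[[0,0,1],0],[[0,0,0.5],0],[[0,0,0],0],[[0,0,0],0]]}}

```text
t: 15.05
tool_pos: [495.2, 242.0, 61.1]
orientation: [0.219, 0.976, 0.0, 0.001]
wrist_force: [-4.1, -2.2, 11.0]
grip_width: 0.207
```

Run:
```python
from h import *
s=observe();print(s['t'],s['tool_pos'],s['orientation'],s['wrist_force'],s['torque'],s['grip_width'])
grab('side','s9');im,d=grab('wrist','w9')
a=cv2.imread('pics/s9.png');b=cv2.resize(a[100:180,210:300],None,fx=4.8,fy=4.8,interpolation=cv2.INTER_CUBIC)
w=cv2.imread('pics/w9.png');cv2.imwrite('pics/c9.png',np.hstack([b[:384],w[:, 80:430]]))
```

```text
15.05 [495.24461689 242.04968422  61.07487764] [2.19112681e-01 9.75699070e-01 4.70292134e-04 8.58214607e-04] [-4.05465252 -2.24705861 10.95682972] [-0.51921908  0.94658815 -0.00636521] 0.2067536914186084
```

View pics/c9.png

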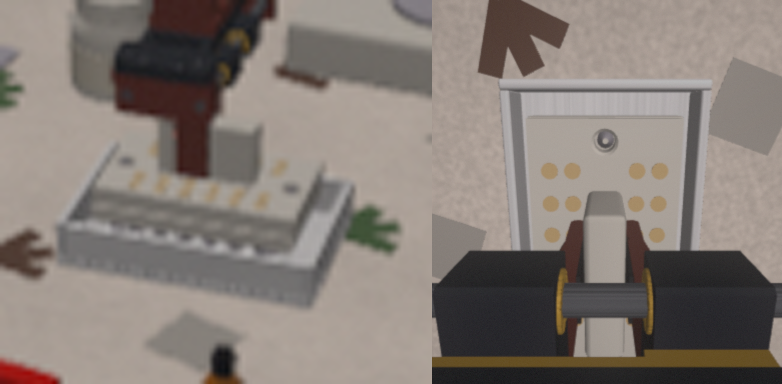

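Request:
{"name": "arm_command", "arguments": {"motion": [[[0,0,1],0],[[0,0,1],0],[[0,0,0],0],[[0,0,0],0]]}}

```text
t: 15.65
tool_pos: [495.3, 242.1, 60.9]
orientation: [0.219, 0.976, 0.001, 0.001]
wrist_force: [-7.2, -4.2, 19.5]
grip_width: 0.202
```

Run:
```python
from h import *
s=observe();print(s['t'],s['tool_pos'],s['orientation'],s['wrist_force'],s['torque'],s['grip_width'])
im,d=grab('wrist','w10')
for n in('w5','w7','w8','w9','w10'):
    z=np.load(f'pics/{n}.npz');D=z['d'];I=z['im']
    h=cv2.cvtColor(I,cv2.COLOR_RGB2HSV); m=((h[:,:,0]>10)&(h[:,:,0]<24)&(h[:,:,1]>85)&(h[:,:,2]>120)).astype(np.uint8)
    m[:150]=0;m[245:]=0
    k,l,st,c=cv2.connectedComponentsWithStats(m);print(n,'depth',np.median(D[122:128,180:330]).round(2),np.median(D[205:212,185:192]),[tuple(c[i].round(1)) for i in range(1,k) if st[i,4]>60][:6])
cv2.imwrite('pics/c10.png',cv2.resize(I[105:165,160:345,::-1],None,fx=4,fy=4,interpolation=cv2.INTER_CUBIC))
```

```text
15.65 [495.27229922 242.05868791  60.85878203] [2.19088348e-01 9.75704121e-01 6.26973650e-04 1.17095767e-03] [-7.22721774 -4.21483616 19.5495822 ] [-0.86226359  1.78274237  0.0513976 ] 0.2016330414512716
w5 depth 163.55 174.72008 [(np.float64(197.0), np.float64(170.6)), (np.float64(219.9), np.float64(170.7)), (np.float64(284.6), np.float64(170.8)), (np.float64(307.4), np.float64(170.8)), (np.float64(198.4), np.float64(203.5)), (np.float64(220.6), np.float64(203.5))]
w7 depth 163.55 174.7444 [(np.float64(197.0), np.float64(170.6)), (np.float64(219.9), np.float64(170.7)), (np.float64(284.6), np.float64(170.7)), (np.float64(307.4), np.float64(170.8)), (np.float64(198.3), np.float64(203.5)), (np.float64(220.6), np.float64(203.5))]
w8 depth 163.54 174.63159 [(np.float64(197.0), np.float64(170.6)), (np.float64(219.8), np.float64(170.6)), (np.float64(284.6), np.float64(170.8)), (np.float64(307.5), np.float64(170.8)), (np.float64(198.3), np.float64(203.5)), (np.float64(220.7), np.float64(203.5))]
w9 depth 163.46 174.74846 [(np.float64(219.8), np.float64(170.5)), (np.float64(197.0), np.float64(170.5)), (np.float64(284.5), np.float64(170.7)), (np.float64(307.2), np.float64(170.7)), (np.float64(198.2), np.float64(203.5)), (np.float64(220.6), np.float64(203.5))]
w10 depth 163.38 174.71788 [(np.float64(196.9), np.float64(170.4)), (np.float64(219.8), np.float64(170.5)), (np.float64(284.4), np.float64(170.7)), (np.float64(307.3), np.float64(170.5)), (np.float64(198.2), np.float64(203.5)), (np.float64(220.5), np.float64(203.5))]
```

View pics/c10.png

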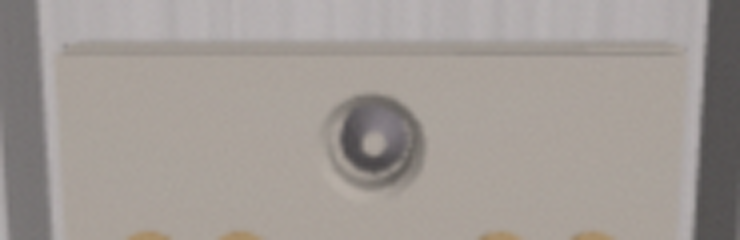

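The stop is reached: the force rose to 19.5 N with no further travel, and the cap hasn't moved in the fingers. I'm handing it in.

Run:
```python
from h import *
s=observe();print(s['t'],s['tool_pos'],s['wrist_force'])
print(workorder.job_done())
```

```text
15.7 [495.30128813 242.06424868  60.86748694] [-8.08526096 -3.40296117 18.64011423]
the job is handed in; nothing more can be done
None
```

I gripped the white cap half by its bar and drew it about 64 mm towards the open end, until its centre was about 75 mm clear of the guard edge. I carried it level to the filler, fitted it over both dowels and pressed it down to the stop. The job was handed in at 15.7 s with the cap half still held at 55 N grip; no verdict is reported.

**Last checks:**
- **Pressed down:** the tool is about 10 mm below the resting height, at z 60.9 mm. The upward force rose from 11 N to 19 N over the last 2 mm commanded, with almost no further travel, so the springs are on the hard stop.
- **Grip:** the plate depth and disc positions in the wrist view moved by less than 0.3 mm or pixel since the grasp, so the cap half has not slipped or tipped.
- **Dowels:** the near one shows inside its hole. I did not see the far one directly in the last pictures, but the cap could not have gone down flush without it.

**Disagreements:**
- **Camera offset:** the top and wrist cameras differed by about 3 mm in y for the bar and about 1 mm for the filler. I relied on the wrist view, which agreed with the fingers to about 1 mm.
- **Side force:** about 9 N of side force remains at the wrist while pressed. A 0.4 mm correction reduced it only briefly.

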